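# Squeeze a glued hinge block in a ratchet clamp and keep the pressure on

## Robot

A 6-joint arm with a two-finger parallel gripper is mounted at the origin on the work surface. World frame = base frame: x ahead of the robot, y to its left, z up, the work surface at z = 0. Lengths are in m, angles in rad, forces in N, time in s.
With the tool pointing down it reaches from about 0.425 to 0.95 m from the base axis. Payload 3.5 kg.
Tool frame: the origin (TCP) lies midway between the tips of the shut fingers; the grasp point (between the pads) lies 19 mm behind it; z points along the fingers, y is the line along which they close (so a half turn about z gives the same grasp; the last joint's range is limited). The gripper opens to 85 mm and grips with 20 to 120 N. Pads are 22 mm wide; open, the fingers measure 114 mm over their backs; the gripper's body (76 mm by 85 mm) begins 54 mm behind the grasp point. The pads swing forward as they close: fully open they stand 13 mm farther back than shut.
Start: joints at [0.983, 0.286, 1.577, -0, 1.279, -0.15], TCP at [0.286, 0.611, 0.231] pointing down, gripper open.
Joint ranges: [-2.77, 2.77], [-0.9, 2.22], [0.21, 2.48], [-1.53, 4.67], [0.24, 2.81], [-2.84, 2.84]. Speed limits (rad/s): [2.79, 2.79, 3.14, 3.14, 3.14, 3.14].

## Interface

Orientations are given as a unit quaternion [x, y, z, w].
In Python, from plant import * gives the robot as it stands.
- The arm moves only by the tool move_arm, never from a script. Its argument "moves" is a list of rows, each a list of 3 entries, a list of its own where there are three numbers: the opening, from 0 (shut) to 1 (fully open), then the shift along the tool's x, y, z in m, then the turn, a rotation vector about the tool's x, y, z in rad. A call has exactly 10 rows; each row shifts and turns the commanded pose from where the row before left it, along the tool's axes as they then stand; what a row does not reach is not made up. A row lasts 1/12 s, in which the tool goes at most 41.7 mm and 7.16 degrees, less where a joint would pass 70% of its speed; a pose out of reach is approached as far as the arm can. A call is refused whole if a number of a shift passes 0.0417 or a number of a turn 0.125, either way. A call with a gripper value outside its range is refused whole. The fingers move at their own pace and stop on an object; "grip_force" is the grip in N (left out, the last holds). Time passes only in rows, so rows that do not move let the fingers close, or fill a call up. It gives the time, the measured TCP pose, the force, the opening and the grip force at its end, in the units of the state.
- get_state(): the state, without advancing time (a new reading comes with each control period).
- read_camera(name): name is "scene" or "top" or "wrist"; returns the picture (480x640x3 uint8, red, green, blue); there is no depth.
- camera_params(name): a dict with "fx", "fy", "cx", "cy" (pixels), "rvec" (rotation vector, rad) and "tvec" (3), from world to camera coordinates, as OpenCV has them; the wrist camera has in their place "tool_from_camera" (4x4, takes a point from camera to tool coordinates, whose origin is the TCP and whose axes are the flange's). Camera axes: x right, y down, z forward; pixel columns grow to the right and rows downward; lengths in m; the calibration is good to about 2 mm. A picture is of the moment at which its call begins: read the wrist's pose just before it. camera_params takes no time and is no camera call.
- sign_off(): hands the job in; it is judged then, once.
The state is a dict: "time": time; "qpos": joint angles; "dq": joint speeds; "joint_efforts": joint torques, N m; "eef_pos": TCP position; "tcp_rot": TCP orientation; "contact_force": force on the tool from outside, world axes, zero at the start; "wrist_torque": the same for the moment, N m; "opening": opening from 0.0 (shut) to 1.0 (fully open); "finger_force": force on a finger pad.
Only numpy, scipy, OpenCV 4.12 (cv2) and the standard library are available. Lean on these libraries where they do the work, as an engineer would, in place of code of your own. Each camera call takes 0.05 s, during which the arm holds its last target. There are 200 camera calls.

## Task

The white hinge block of the shelf flap has been glued: clamp it by squeezing and releasing the two handle posts of the small one-hand bar clamp again and again, so that the ratchet walks the jaw up to the block and presses it against the fixed jaw. The ratchet does not hold pressure by itself, so finish with the gripper still squeezing both posts, with the jaw's sprung pad pushed in about half of its 14 mm travel, never anywhere near bottomed out, or the block is crushed. Work only through the handles, do not push the block, the pad or the jaw bar by hand, and leave the other things on the shelf where they stand.

Things in the scene. Friction and masses are not known exactly. Their poses are not given: they have to be found in the camera images.
- grip_mid (a point): Fixed point midway between the clamp's two upright black handle posts, at gripping height: 82 mm above the work surface, 42 mm above the clear acrylic shelf that the aluminium bar clamp is screwed to. x: along the clamp, handles to fixed jaw; y: right post to left post (the line to squeeze along); z up. The steel push bar and its rack run between the posts, 2 mm below this point.
- carriage (a joint): Stroke of the pawl carriage inside the clamp, driven by the handles (m): 0 released, 0.016 fully squeezed. Width over the posts = 66 mm - 1.5 x stroke. Squeezing drives the jaw forward by the stroke after up to 5 mm of lost pawl motion; on opening, the pawl clicks back over the 5 mm ratchet teeth and the jaw stays, held only by 3 N of friction.
- pad (a joint): How far the sprung pad in front of the moving jaw is pushed in (m): 0 free, 0.014 bottomed out. Spring 1500 N/m, so 0.007 is 10.5 N. On letting go of the handles it springs back to 0.001 to 0.002.
- pad_face (a point): Centre of the front face of the pad, a black plate 36 mm wide, 30 mm high, 6 mm thick carried on two steel pins 14 mm ahead of the jaw's black plate (with the pad free). x axis points to the block. The open gap between the two plates shrinks from 14 mm as the pad is pushed in.
- fixed_face (a point): Centre of the working face of the fixed jaw, a steel plate 44 mm wide and 48 mm high at the far end of the clamp, 225 mm ahead (+x) of grip_mid. Same axes as grip_mid.
- block_mid (a point): Centre of the loose white plastic hinge block's body, 36 mm along x, 40 mm wide, 36 mm high, with a round knuckle on top. It stands on the clamp's bed between pad and fixed jaw, 2 to 8 mm short of the fixed jaw; the pad starts 20 to 48 mm from it.
- hinge_block: The same hinge block; origin at the centre of its underside.
- fixed_jaw: The fixed jaw; origin at the foot of its working face.
- jaw: The moving jaw with its sprung pad: black plate and a steel bar, 10 mm square and 120 mm long, running back from the jaw between the handle posts. It slides at most 70 mm; each start has it 0 to 20 mm forward.
- handle_left: Left handle post (clamp's +y side), black, 12 mm round, 52 mm tall, its top 22 mm above grip_mid; body origin at the pivot of its arm. Released, the posts are 66 mm apart over their outer sides; squeezed to the stop, 42 mm. Outside them there is free room for the fingers. The pair swivels up to 6 mm sideways, so it centres itself between the fingers.
- handle_right: Right handle post (clamp's -y side), the same. A thin arm runs from each foot to its pivot, 70 mm ahead. The posts spring open when let go (about 3 N each); while the jaw presses the block each finger needs about 10 to 15 N.
- mug: Bystander: pink ceramic toothbrush mug, 76 mm wide, 90 mm tall, handle at its +y; origin under its centre.
- swab_tub: Bystander: white swab tub with a grey knobbed lid, 78 mm wide, 85 mm tall; origin under its centre.
- pill_box: Bystander: round flat pill box, 68 mm wide, 22 mm tall; origin under its centre.
- glass_jar: Bystander: small glass jar, 48 mm wide, 50 mm tall; origin under its centre.
Things that resemble listed ones, but are neither listed nor needed, are in the scene too. Leave any blue look-alike of the hinge_block alone.

How it is judged:
On the way, in this order (a step that is already met when the one before it is completed fails the run):
1. the ratchet has walked the jaw forward by 10 mm or more (distance of pad_face from where it was at the start of the episode above 0.01 m), for 0.05 s.
2. the pad is pressing the block against the fixed jaw (contact force between jaw and hinge_block above 1.5 N and contact force between hinge_block and fixed_jaw above 1.5 N), for 0.1 s.
At the end, for the whole second after the job is handed in: Both handle posts are still squeezed by the fingers (over 1.5 N on each), the pad is pushed in 4 to 10 mm (6 to 15 N) and presses the block with more than 4 N against the fixed jaw; the block is upright (within 0.1 rad), at rest, and its centre within 26 mm of the fixed jaw's face centre (value of joint pad between 0.004 and 0.01 m and contact force between jaw and hinge_block above 4 N and contact force between hinge_block and fixed_jaw above 4 N and contact force between the fingers and handle_left above 1.5 N and contact force between the fingers and handle_right above 1.5 N and linear speed of hinge_block below 0.01 m/s and angle between hinge_block's own z axis and vertical below 0.1 rad and distance between block_mid and fixed_face below 0.026 m); the arm keeps its last pose, push and grip.
It fails at once if block crushed: pad pushed in more than 12.5 mm (value of joint pad above 0.0125 m).
It fails at once if block, pad or jaw bar pushed by the robot (contact force between any of the arm, the fingers and hinge_block above 2 N or contact force between any of the arm, the fingers and jaw above 2 N).
It fails at once if a bystander moved more than 20 mm (distance of any of mug, swab_tub, pill_box, glass_jar from where it was at the start of the episode above 0.02 m).
It also fails if it takes over 61 s, if anything falls off the work surface, if the arm or the gripper's body presses on something with over 40 N, if the wrist force passes 120 N, or if a joint passes its speed limit or range.

## Working session

There is one attempt and no reset: what is moved stays moved. The work goes in short steps, Python scripts to look and compute and a tool call to move; the robot and the scene stay as the last step left them, time stands still between calls to the robot, and variables do not carry over. Pictures are saved under pics/ and viewed, at most 10 in all, crops included, and the job is handed in when it is done.

Besides the shell and the picture viewer there is one more tool, called after "Request:" in YAML: its name, and indented under it one key for each argument. move_arm: Moves the arm, as the interface text tells. Its arguments: {"type":"object","properties":{"moves":{"type":"array"},"grip_force":{"type":"number"}},"required":["moves"]}

```bash
ls; mkdir -p pics
python3 - <<'E'
from plant import *
import cv2
s=get_state();print(s)
for n in ["scene","top"]:
    cv2.imwrite(f"pics/{n}0.png",read_camera(n)[:,:,::-1]); print(camera_params(n))
print(camera_params("wrist"))
E
```

```text
pics
{'time': 0.0, 'qpos': array([ 9.83028955e-01,  2.87185764e-01,  1.57813962e+00,  2.76342162e-05,
        1.27857850e+00, -1.49964164e-01]), 'dq': array([ 0.00081847,  0.00102616, -0.00043722,  0.00036624, -0.00178182,
        0.00209905]), 'joint_efforts': array([ 2.69381817e-04, -4.05976653e+01, -2.92633384e+01, -1.60385916e-04,
        5.80324559e-03, -3.81636909e-06]), 'eef_pos': array([0.28575612, 0.61082889, 0.229954  ]), 'tcp_rot': array([ 2.17161325e-01,  9.76135044e-01, -1.07311537e-03, -4.29002852e-04]), 'contact_force': array([0.19489448, 0.75468577, 0.85512181]), 'wrist_torque': array([ 0.02064824, -0.05555091,  0.01576009]), 'finger_force': 0.0, 'opening': 1.00118607549201}
{'fx': 520.6820226958862, 'fy': 520.6820226958862, 'cx': 321.7147545503056, 'cy': 230.36791371497085, 'rvec': array([ 1.89638408,  1.58349095, -0.61764519]), 'tvec': array([-0.1271563 , -0.335809  ,  1.36592026])}
{'fx': 468.3670522028962, 'fy': 468.3670522028962, 'cx': 320.7561999722492, 'cy': 240.75175752718994, 'rvec': array([ 2.09795196, -2.14580646,  0.21278906]), 'tvec': array([0.01622526, 0.52714166, 0.90409832])}
{'fx': 333.25763398894105, 'fy': 333.25763398894105, 'cx': 317.06641408565275, 'cy': 241.29762207026144, 'tool_from_camera': array([[ 7.78093522e-05, -9.57967553e-01, -2.86876560e-01,
         7.28598395e-02],
       [ 9.99999937e-01,  1.73798384e-04, -3.09135976e-04,
         6.66480199e-04],
       [ 3.46000917e-04, -2.86876517e-01,  9.57967507e-01,
        -1.43597620e-01],
       [ 0.00000000e+00,  0.00000000e+00,  0.00000000e+00,
         1.00000000e+00]])}
```

View pics/scene0.png

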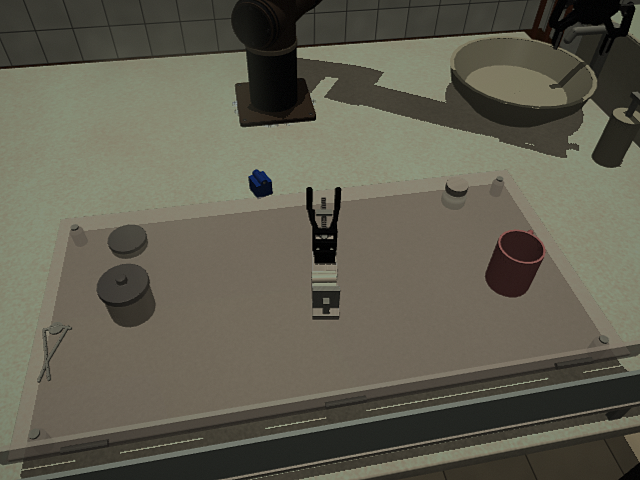

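View pics/top0.png

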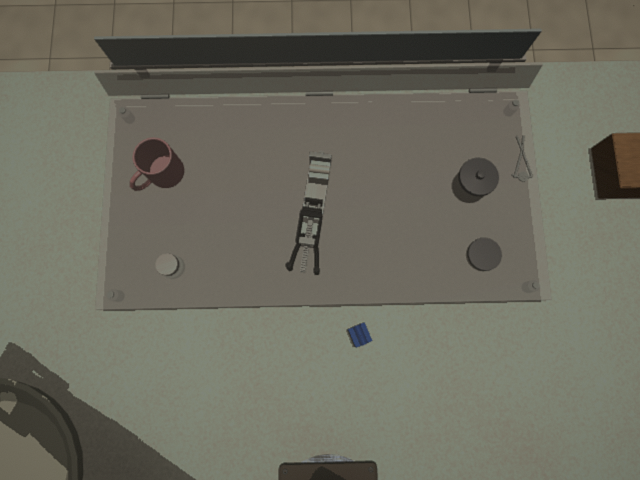

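The scene shows one clamp. In the top view its post tops are near (291,266) and (316,271), the white block near (317,188) and the fixed jaw near (320,158). Possible mix-ups are the blue block at (359,334) and the tweezers at (521,160), which I'll leave alone. The white hinge block within the clamp is the target, and I'll check it in a close crop.

```bash
cat > h.py <<'E'
import numpy as np, cv2
from plant import *
from scipy.spatial.transform import Rotation as R
def ray(n,uv,st=None):
    c=camera_params(n); K=np.array([[c['fx'],0,c['cx']],[0,c['fy'],c['cy']],[0,0,1]])
    d=np.linalg.solve(K,[uv[0],uv[1],1])
    if n=="wrist":
        T=c['tool_from_camera']; Q=R.from_quat(st['tcp_rot']).as_matrix()
        return st['eef_pos']+Q@T[:3,3], Q@T[:3,:3]@d
    M=cv2.Rodrigues(c['rvec'])[0]; return -M.T@c['tvec'], M.T@d
def onz(n,uv,z,st=None):
    o,d=ray(n,uv,st); return o+d*(z-o[2])/d[2]
E
python3 - <<'E'
from h import *
a=cv2.imread("pics/top0.png")[145:285,270:345]; b=cv2.imread("pics/scene0.png")[180:325,290:360]
a=np.clip(a*1.6,0,255).astype('uint8');b=np.clip(b*1.6,0,255).astype('uint8')
a=cv2.resize(a,None,fx=4,fy=4,interpolation=2); b=cv2.resize(b,None,fx=4,fy=4,interpolation=2)
o=np.zeros((580,600,3),'uint8');o[:560,:300]=a;o[:580,310:590]=b
cv2.imwrite("pics/crop0.png",o)
for uv in [(291,266),(316,271)]: print(onz("top",uv,.104))
print(onz("top",(320,157),.088))
E
```

```text
[0.46928048 0.062542   0.104     ]
[0.45863075 0.01514084 0.104     ]
[0.6935524  0.00219563 0.088     ]
```

View pics/crop0.png

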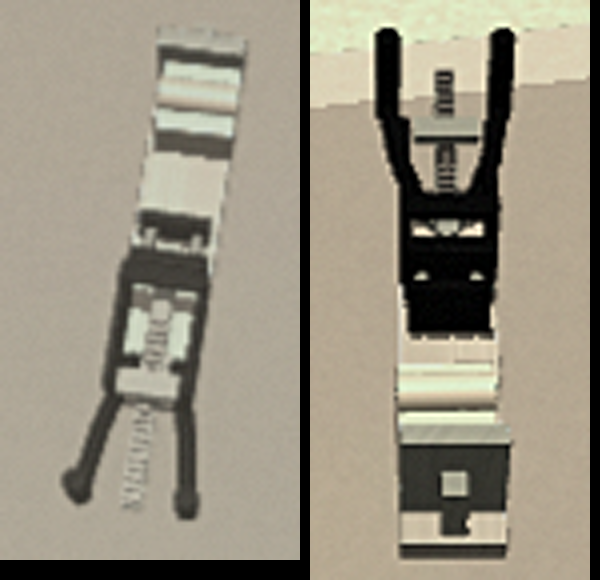

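The crop confirms it: the white block with its knuckle (crop ~(195,100)) sits between the black pad and the fixed jaw. The posts are at top-view px (289.5,265) and (316.5,270.8), which gives 53 mm between centres against the expected 54. I'll move above the posts now for a wrist view.

Request:
move_arm:
  moves:
    - [1, [-0.0202, -0.022, 0.0015], [0, 0, 0]]
    - [1, [-0.0202, -0.022, 0.0015], [0, 0, 0]]
    - [1, [-0.0202, -0.022, 0.0015], [0, 0, 0]]
    - [1, [-0.0202, -0.022, 0.0015], [0, 0, 0]]
    - [1, [-0.0202, -0.022, 0.0015], [0, 0, 0]]
    - [1, [-0.0202, -0.022, 0.0015], [0, 0, 0]]
    - [1, [-0.0202, -0.022, 0.0015], [0, 0, 0]]
    - [1, [-0.0202, -0.022, 0.0015], [0, 0, 0]]
    - [1, [-0.0202, -0.022, 0.0015], [0, 0, 0]]
    - [1, [-0.0202, -0.022, 0.0015], [0, 0, 0]]
  grip_force: 20

```text
time: 0.93
eef_pos: [0.3756, 0.3249, 0.2158]
tcp_rot: [0.217, 0.976, -0.0, -0.0]
contact_force: [0.0, 0.0, -0.4]
opening: 1.001
finger_force: 0.0
```

Request:
move_arm:
  moves:
    - [1, [-0.0202, -0.022, 0.0015], [0, 0, 0]]
    - [1, [-0.0202, -0.022, 0.0015], [0, 0, 0]]
    - [1, [-0.0202, -0.022, 0.0015], [0, 0, 0]]
    - [1, [-0.0202, -0.022, 0.0015], [0, 0, 0]]
    - [1, [-0.0202, -0.022, 0.0015], [0, 0, 0]]
    - [1, [-0.0202, -0.022, 0.0015], [0, 0, 0]]
    - [1, [-0.0202, -0.022, 0.0015], [0, 0, 0]]
    - [1, [-0.0202, -0.022, 0.0015], [0, 0, 0]]
    - [1, [-0.0202, -0.022, 0.0015], [0, 0, 0]]
    - [1, [-0.0202, -0.022, 0.0015], [0, 0, 0]]

```text
time: 1.77
eef_pos: [0.4653, 0.0401, 0.2009]
tcp_rot: [0.217, 0.976, 0.0, -0.0]
contact_force: [-0.9, -0.2, 0.3]
opening: 0.998
finger_force: 0.0
```

Request:
move_arm:
  moves:
    - [1, [0, 0, 0], [0, 0, -0.09]]
    - [1, [0, 0, 0], [0, 0, -0.09]]
    - [1, [0, 0, 0], [0, 0, -0.09]]
    - [1, [0, 0, 0], [0, 0, 0]]
    - [1, [0, 0, 0], [0, 0, 0]]
    - [1, [0, 0, 0], [0, 0, 0]]
    - [1, [0, 0, 0], [0, 0, 0]]
    - [1, [0, 0, 0], [0, 0, 0]]
    - [1, [0, 0, 0], [0, 0, 0]]
    - [1, [0, 0, 0], [0, 0, 0]]

```text
time: 2.6
eef_pos: [0.4655, 0.0417, 0.2013]
tcp_rot: [0.084, 0.996, 0.0, 0.0]
contact_force: [0.1, 0.3, -0.5]
opening: 1.002
finger_force: 0.0
```

Run:
```python
from h import *
s=get_state();im=read_camera("wrist")[:,:,::-1]
print(s['eef_pos'],s['tcp_rot'],s['opening'],s['qpos'],s['contact_force'])
cv2.imwrite("pics/w1.png",im); np.save("s1.npy",s,allow_pickle=True)
```

```text
[0.46547256 0.04168303 0.20134474] [8.38434460e-02 9.96478939e-01 2.72433928e-06 2.33559594e-05] 1.002125327771295 [-1.28311010e-01 -1.57787961e-01  2.10033529e+00  8.06632288e-06
  1.19899890e+00 -1.53122629e+00] [ 0.09713508  0.30943663 -0.53041576]
```

View pics/w1.png

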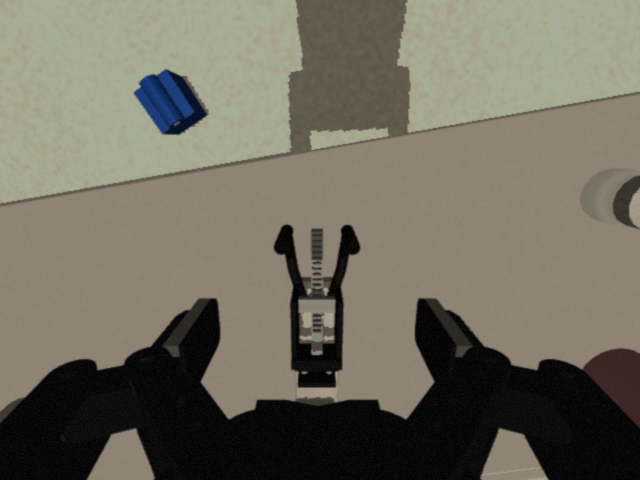

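The wrist view shows post tops at about (287,231) and (348,231), with the rack bar at column 317 running straight up the image, so the yaw is close. Next I'll compute positions.

Run:
```python
from h import *
s=np.load("s1.npy",allow_pickle=True).item(); im=cv2.imread("pics/w1.png").astype(int)
P=[onz("wrist",p,.104,s) for p in [(287,231),(348,231)]]
print(P,(P[0]+P[1])/2,P[1]-P[0],np.linalg.norm(P[1]-P[0]))
a=onz("wrist",(317,232),.085,s);b=onz("wrist",(317.5,350),.085,s);print("bar",a,b,np.arctan2((b-a)[1],(b-a)[0]))
Q=R.from_quat(s['tcp_rot']).as_matrix();print("tool x,y",Q[:,0],Q[:,1])
m=(P[0]+P[1])/2; print("post mid in tool",Q.T@(m-s['eef_pos']))
print("top mid", (onz("top",(289.5,265),.104)+onz("top",(316.5,270.8),.104))/2)
# bright strips edges of housing
g=im.sum(2)
for r in (228,232,236,300,330,350): print(r,''.join('#' if v<150 else '.' for v in g[r,265:375]))
```

```text
[array([0.45333445, 0.0214646 , 0.104     ]), array([0.46094953, 0.06643845, 0.104     ])] [0.45714199 0.04395153 0.104     ] [0.00761508 0.04497385 0.        ] 0.04561399668984046
bar [0.46288563 0.04259051 0.085     ] [0.57163607 0.02461945 0.085     ] -0.16377042971938502
tool x,y [-9.85940552e-01  1.67096456e-01 -4.60906074e-05] [1.67096456e-01 9.85940553e-01 9.34598167e-06]
post mid in tool [0.008597   0.00084369 0.09734435]
top mid [0.465129   0.03978039 0.104     ]
228 ................###########..................................................###########......................
232 ...............#############................................................#############.....................
236 .............##############..................................................##############...................
300 ..........................#######......................................#######................................
330 ..........................#########..............######..............########.................................
350 ...........................###################............###################.................................
```

Run:
```python
from h import *
s=np.load("s1.npy",allow_pickle=True).item(); im=cv2.imread("pics/w1.png").astype(int)
g=im.sum(2)
for r in range(238,258,2): print(r,''.join('#' if v<110 else '.' for v in g[r,265:375]))
P=[onz("wrist",p,.104,s) for p in [(281.5,247),(352,247)]]
Q=R.from_quat(s['tcp_rot']).as_matrix()
m=(P[0]+P[1])/2;print(m,np.linalg.norm(P[1]-P[0]),Q.T@(m-s['eef_pos']))
F=[onz("wrist",p,.052,s) for p in [(287,231),(348,231)]];m=(F[0]+F[1])/2;print(m,np.linalg.norm(F[1]-F[0]),Q.T@(m-s['eef_pos']))
```

```text
238 .............###############.................................................###############..................
240 ............################................................................################..................
242 ...........#################................................................#################.................
244 ..........###################...............................................##################................
246 .........####################..............................................###################................
248 ..........###################..............................................###################................
250 ..........####################.............................................###################................
252 ............##################............................................##################..................
254 ....................##########............................................##########..........................
256 .....................##########...........................................#########...........................
[0.46942488 0.0412983  0.104     ] 0.05347962895424939 [-0.00395654  0.00028019  0.09734493]
[0.47079189 0.04169523 0.052     ] 0.055458573889620895 [-0.00523561  0.00089948  0.14934499]
```

Request:
move_arm:
  moves:
    - [1, [-0.004, 0.0005, 0.02], [0, 0, 0]]
    - [1, [0, 0, 0.03], [0, 0, 0]]
    - [1, [0, 0, 0.03], [0, 0, 0]]
    - [1, [0, 0, 0.03], [0, 0, 0]]
    - [1, [0, 0, 0.02], [0, 0, 0]]
    - [1, [0, 0, 0.01], [0, 0, 0]]
    - [1, [0, 0, 0], [0, 0, 0]]
    - [1, [0, 0, 0], [0, 0, 0]]
    - [1, [0, 0, 0], [0, 0, 0]]
    - [1, [0, 0, 0], [0, 0, 0]]

```text
time: 3.48
eef_pos: [0.4711, 0.0412, 0.0632]
tcp_rot: [0.084, 0.996, -0.0, 0.002]
contact_force: [-0.0, 0.4, 0.0]
opening: 1.004
finger_force: 0.0
```

Run:
```python
from h import *
s=get_state();print(s['eef_pos'],s['contact_force'])
a=read_camera("scene")[:,:,::-1];w=read_camera("wrist")[:,:,::-1]
cv2.imwrite("pics/s2.png",a);cv2.imwrite("pics/w2.png",w)
c=np.clip(cv2.resize(a[180:325,275:375],None,fx=4,fy=4,interpolation=2)*1.6,0,255)
o=np.zeros((580,800,3),'uint8');o[:,:400]=c;o[:300,400:]=cv2.resize(w,(400,300));cv2.imwrite("pics/c2.png",o)
```

```text
[0.47110281 0.04120727 0.06322326] [-0.02751759  0.393105    0.03960657]
```

View pics/c2.png

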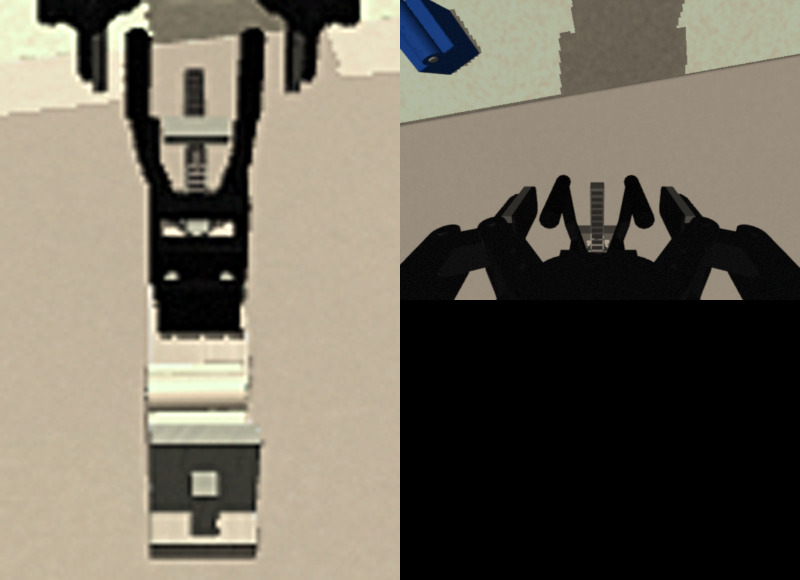

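The fingers straddle both posts, and the posts are centred between the pads (wrist inset (560,200) and (635,200)). Next I'll estimate the gaps from the first top picture.

Run:
```python
from h import *
g=cv2.imread("pics/top0.png").astype(int).sum(2)
ax=np.array([np.cos(-.166),np.sin(-.166)]); gm=np.array([.4695,.0412])
f=lambda uv,z:((onz("top",uv,z)[:2]-gm)@ax)*1000
for k,(cx,cy,z) in dict(padfront=(175,210,.097),blockrear=(190,135,.1),fixfront=(200,52,.105)).items():
    print(k,f((270+cx/4,145+cy/4),z), onz("top",(270+cx/4,145+cy/4),z))
# profile along axis
for t in range(90,240,3):
    p=np.array([*(gm+ax*t/1000),.098]);c=camera_params("top")
    uv=cv2.projectPoints(p[None],c['rvec'],c['tvec'],np.array([[c['fx'],0,c['cx']],[0,c['fy'],c['cy']],[0,0,1]]),None)[0].ravel()
    print(t,g[int(round(uv[1])),int(round(uv[0]))],end=' ')
```

```text
padfront 138.49276697553032 [0.60579333 0.01655095 0.097     ]
blockrear 176.92730574774646 [0.64338423 0.00831813 0.1       ]
fixfront 218.78178714777283 [0.68483496 0.00242636 0.105     ]
90 349 93 189 96 188 99 104 102 122 105 121 108 115 111 112 114 121 117 127 120 359 123 203 126 95 129 101 132 110 135 126 138 376 141 372 144 370 147 366 150 365 153 366 156 364 159 362 162 369 165 369 168 247 171 157 174 156 177 153 180 323 183 387 186 387 189 346 192 200 195 327 198 359 201 378 204 360 207 350 210 383 213 392 216 156 219 120 222 132 225 344 228 327 231 303 234 289 237 314
```

Request:
move_arm:
  moves:
    - [0.75, [0, 0, 0], [0, 0, 0]]
    - [0.72, [0, 0, 0], [0, 0, 0]]
    - [0.69, [0, 0, 0], [0, 0, 0]]
    - [0.66, [0, 0, 0], [0, 0, 0]]
    - [0.63, [0, 0, 0], [0, 0, 0]]
    - [0.6, [0, 0, 0], [0, 0, 0]]
    - [0.57, [0, 0, 0], [0, 0, 0]]
    - [0.54, [0, 0, 0], [0, 0, 0]]
    - [0.54, [0, 0, 0], [0, 0, 0]]
    - [0.54, [0, 0, 0], [0, 0, 0]]
  grip_force: 20

```text
time: 4.42
eef_pos: [0.4695, 0.0415, 0.0623]
tcp_rot: [0.084, 0.996, 0.0, -0.0]
contact_force: [-3.5, 0.7, 6.1]
opening: 0.545
finger_force: 5.5
```

Run:
```python
from h import *
s=get_state();print(s['eef_pos'],s['contact_force'],s['opening'],s['finger_force'])
a=read_camera("scene")[:,:,::-1];t=read_camera("top")[:,:,::-1]
cv2.imwrite("pics/s3.png",a);cv2.imwrite("pics/t3.png",t)
f=lambda a:np.clip(cv2.resize(a,None,fx=4,fy=4,interpolation=2)*1.6,0,255)
o=np.zeros((580,700,3),'uint8');o[:,:400]=f(a[180:325,275:375]);o[:560,400:]=f(t[145:285,270:345]);cv2.imwrite("pics/c3.png",o)
```

```text
[0.46948788 0.04151084 0.06233296] [-3.50052352  0.67709761  6.08299828] 0.5449734547940362 5.465216562151909
```

View pics/c3.png

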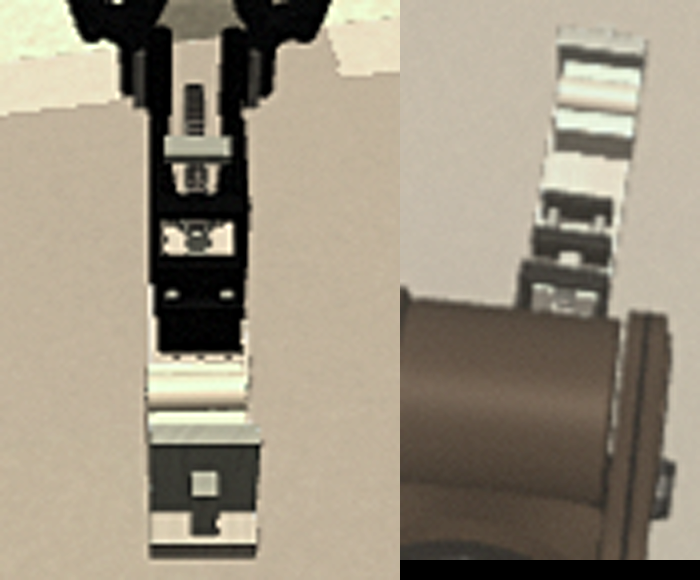

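The top crop shows the pad front moved from row ~210 to ~190, about 9 mm forward, with the pad still free. The block is untouched. Releasing, then a second stroke.

Request:
move_arm:
  moves:
    - [0.65, [0, 0, 0], [0, 0, 0]]
    - [0.75, [0, 0, 0], [0, 0, 0]]
    - [0.82, [0, 0, 0], [0, 0, 0]]
    - [0.82, [0, 0, 0], [0, 0, 0]]
    - [0.82, [0, 0, 0], [0, 0, 0]]
    - [0.74, [0, 0, 0], [0, 0, 0]]
    - [0.68, [0, 0, 0], [0, 0, 0]]
    - [0.62, [0, 0, 0], [0, 0, 0]]
    - [0.58, [0, 0, 0], [0, 0, 0]]
    - [0.55, [0, 0, 0], [0, 0, 0]]

```text
time: 5.35
eef_pos: [0.469, 0.0416, 0.0619]
tcp_rot: [0.084, 0.996, 0.0, -0.001]
contact_force: [-4.6, 0.8, 5.6]
opening: 0.553
finger_force: 5.6
```

```bash
cat > m.py <<'E'
from h import *
from scipy.ndimage import map_coordinates
c=camera_params("top");K=np.array([[c['fx'],0,c['cx']],[0,c['fy'],c['cy']],[0,0,1]])
ax=np.array([np.cos(-.166),np.sin(-.166)]); ay=np.array([-ax[1],ax[0]]); gm=np.array([.4695,.0412])
def prof(im,z=.098):
    g=im.astype(float).sum(2); t=np.arange(100,230,1.)
    out=0
    for l in (-4,0,4):
        P=np.c_[gm+np.outer(t/1000,ax)+ay*l/1000,np.full(len(t),z)]
        uv=cv2.projectPoints(P,c['rvec'],c['tvec'],K,None)[0].reshape(-1,2)
        out=out+map_coordinates(g,[uv[:,1],uv[:,0]],order=1)/3
    return t,out
def edges(im,th=240):
    t,p=prof(im); i=np.where((p[:-1]-th)*(p[1:]-th)<0)[0]
    return [(round(t[k]+(th-p[k])/(p[k+1]-p[k]),1),'+' if p[k+1]>th else '-') for k in i]
if __name__=="__main__":
    import sys
    s=get_state();im=read_camera("top")
    print(s['time'],s['opening'],s['finger_force'],s['eef_pos'],s['contact_force'])
    for n in ("top0","t3"): print(n,edges(cv2.imread(f"pics/{n}.png")))
    print(edges(im)); cv2.imwrite("pics/t%d.png"%(s['time']*100),im[:,:,::-1])
E
python3 m.py
```

```text
5.35 0.5533824666830871 5.579229220747948 [0.46897197 0.04161527 0.06192184] [-4.56604732  0.81865778  5.59532478]
top0 [(np.float64(118.2), '+'), (np.float64(122.4), '-'), (np.float64(137.2), '+'), (np.float64(168.5), '-'), (np.float64(179.4), '+'), (np.float64(190.8), '-'), (np.float64(192.7), '+'), (np.float64(215.8), '-'), (np.float64(223.5), '+')]
t3 [(np.float64(110.1), '+'), (np.float64(117.0), '-'), (np.float64(128.2), '+'), (np.float64(132.7), '-'), (np.float64(147.0), '+'), (np.float64(168.9), '-'), (np.float64(178.8), '+'), (np.float64(216.2), '-'), (np.float64(222.9), '+')]
[(np.float64(109.7), '+'), (np.float64(125.4), '-'), (np.float64(137.7), '+'), (np.float64(141.5), '-'), (np.float64(156.3), '+'), (np.float64(168.9), '-'), (np.float64(178.8), '+'), (np.float64(216.2), '-'), (np.float64(222.9), '+')]
```

The pad front has gone 137 → 147 → 156 mm, with the block's rear at 179 mm, so the gap is about 22.5 mm. Two more identical cycles are safe.

Request:
move_arm:
  moves:
    - [0.65, [0, 0, 0], [0, 0, 0]]
    - [0.75, [0, 0, 0], [0, 0, 0]]
    - [0.82, [0, 0, 0], [0, 0, 0]]
    - [0.82, [0, 0, 0], [0, 0, 0]]
    - [0.82, [0, 0, 0], [0, 0, 0]]
    - [0.74, [0, 0, 0], [0, 0, 0]]
    - [0.68, [0, 0, 0], [0, 0, 0]]
    - [0.62, [0, 0, 0], [0, 0, 0]]
    - [0.58, [0, 0, 0], [0, 0, 0]]
    - [0.55, [0, 0, 0], [0, 0, 0]]

```text
time: 6.23
eef_pos: [0.4691, 0.0416, 0.0619]
tcp_rot: [0.084, 0.996, 0.0, -0.001]
contact_force: [-5.1, 0.8, 6.6]
opening: 0.552
finger_force: 5.5
```

Request:
move_arm:
  moves:
    - [0.65, [0, 0, 0], [0, 0, 0]]
    - [0.75, [0, 0, 0], [0, 0, 0]]
    - [0.82, [0, 0, 0], [0, 0, 0]]
    - [0.82, [0, 0, 0], [0, 0, 0]]
    - [0.82, [0, 0, 0], [0, 0, 0]]
    - [0.74, [0, 0, 0], [0, 0, 0]]
    - [0.68, [0, 0, 0], [0, 0, 0]]
    - [0.62, [0, 0, 0], [0, 0, 0]]
    - [0.58, [0, 0, 0], [0, 0, 0]]
    - [0.55, [0, 0, 0], [0, 0, 0]]

```text
time: 7.07
eef_pos: [0.4691, 0.0416, 0.0619]
tcp_rot: [0.084, 0.996, 0.0, -0.001]
contact_force: [-3.7, 1.0, 5.6]
opening: 0.556
finger_force: 5.5
```

```bash
python3 m.py | grep -v ^t
```

```text
7.0667 0.5557501956086668 5.473408475518227 [0.46914484 0.04155909 0.06191512] [-3.7283048   0.98002496  5.55171833]
[(np.float64(110.1), '+'), (np.float64(135.6), '-'), (np.float64(147.4), '+'), (np.float64(151.4), '-'), (np.float64(178.8), '+'), (np.float64(216.2), '-'), (np.float64(222.9), '+')]
```

The jaw advanced only 10 mm over two cycles, probably because the release was too short. The next release will be longer.

Request:
move_arm:
  moves:
    - [0.65, [0, 0, 0], [0, 0, 0]]
    - [0.75, [0, 0, 0], [0, 0, 0]]
    - [0.84, [0, 0, 0], [0, 0, 0]]
    - [0.84, [0, 0, 0], [0, 0, 0]]
    - [0.84, [0, 0, 0], [0, 0, 0]]
    - [0.84, [0, 0, 0], [0, 0, 0]]
    - [0.84, [0, 0, 0], [0, 0, 0]]
    - [0.84, [0, 0, 0], [0, 0, 0]]
    - [0.84, [0, 0, 0], [0, 0, 0]]
    - [0.84, [0, 0, 0], [0, 0, 0]]

```text
time: 7.95
eef_pos: [0.4695, 0.0414, 0.0613]
tcp_rot: [0.084, 0.996, -0.0, -0.0]
contact_force: [-0.0, -0.7, 0.6]
opening: 0.841
finger_force: 0.0
```

Request:
move_arm:
  moves:
    - [0.78, [0, 0, 0], [0, 0, 0]]
    - [0.75, [0, 0, 0], [0, 0, 0]]
    - [0.72, [0, 0, 0], [0, 0, 0]]
    - [0.69, [0, 0, 0], [0, 0, 0]]
    - [0.66, [0, 0, 0], [0, 0, 0]]
    - [0.63, [0, 0, 0], [0, 0, 0]]
    - [0.6, [0, 0, 0], [0, 0, 0]]
    - [0.57, [0, 0, 0], [0, 0, 0]]
    - [0.55, [0, 0, 0], [0, 0, 0]]
    - [0.55, [0, 0, 0], [0, 0, 0]]

```text
time: 8.78
eef_pos: [0.4692, 0.0415, 0.0618]
tcp_rot: [0.084, 0.996, 0.0, -0.001]
contact_force: [-3.8, 0.4, 7.1]
opening: 0.555
finger_force: 5.6
```

```bash
python3 m.py | grep -v ^t
```

```text
8.7833 0.5554968795320862 5.587107539176941 [0.46924669 0.04150014 0.06176503] [-3.79611105  0.43907564  7.12874941]
[(np.float64(109.9), '+'), (np.float64(140.4), '-'), (np.float64(152.9), '+'), (np.float64(155.4), '-'), (np.float64(178.9), '+'), (np.float64(216.2), '-'), (np.float64(223.0), '+')]
```

Request:
move_arm:
  moves:
    - [0.65, [0, 0, 0], [0, 0, 0]]
    - [0.75, [0, 0, 0], [0, 0, 0]]
    - [0.84, [0, 0, 0], [0, 0, 0]]
    - [0.84, [0, 0, 0], [0, 0, 0]]
    - [0.84, [0, 0, 0], [0, 0, 0]]
    - [0.84, [0, 0, 0], [0, 0, 0]]
    - [0.84, [0, 0, 0], [0, 0, 0]]
    - [0.8, [0, 0, 0], [0, 0, 0]]
    - [0.77, [0, 0, 0], [0, 0, 0]]
    - [0.74, [0, 0, 0], [0, 0, 0]]

```text
time: 9.67
eef_pos: [0.4693, 0.0415, 0.0615]
tcp_rot: [0.084, 0.996, 0.0, -0.001]
contact_force: [-1.6, -0.1, 3.7]
opening: 0.741
finger_force: 2.5
```

Request:
move_arm:
  moves:
    - [0.71, [0, 0, 0], [0, 0, 0]]
    - [0.69, [0, 0, 0], [0, 0, 0]]
    - [0.67, [0, 0, 0], [0, 0, 0]]
    - [0.64, [0, 0, 0], [0, 0, 0]]
    - [0.61, [0, 0, 0], [0, 0, 0]]
    - [0.58, [0, 0, 0], [0, 0, 0]]
    - [0.56, [0, 0, 0], [0, 0, 0]]
    - [0.54, [0, 0, 0], [0, 0, 0]]
    - [0.52, [0, 0, 0], [0, 0, 0]]
    - [0.52, [0, 0, 0], [0, 0, 0]]

```text
time: 10.5
eef_pos: [0.4693, 0.0415, 0.0618]
tcp_rot: [0.084, 0.996, 0.0, -0.001]
contact_force: [-3.9, 0.9, 7.9]
opening: 0.515
finger_force: 5.7
```

```bash
python3 m.py | grep -v ^t
```

```text
10.5 0.5150985153666919 5.670355930924416 [0.46932314 0.04151515 0.06184671] [-3.88009998  0.86583917  7.92349601]
[(np.float64(110.7), '+'), (np.float64(147.3), '-'), (np.float64(159.6), '+'), (np.float64(161.5), '-'), (np.float64(179.1), '+'), (np.float64(216.2), '-'), (np.float64(222.9), '+')]
```

Request:
move_arm:
  moves:
    - [0.65, [0, 0, 0], [0, 0, 0]]
    - [0.75, [0, 0, 0], [0, 0, 0]]
    - [0.84, [0, 0, 0], [0, 0, 0]]
    - [0.84, [0, 0, 0], [0, 0, 0]]
    - [0.84, [0, 0, 0], [0, 0, 0]]
    - [0.84, [0, 0, 0], [0, 0, 0]]
    - [0.84, [0, 0, 0], [0, 0, 0]]
    - [0.8, [0, 0, 0], [0, 0, 0]]
    - [0.77, [0, 0, 0], [0, 0, 0]]
    - [0.74, [0, 0, 0], [0, 0, 0]]

```text
time: 11.38
eef_pos: [0.4693, 0.0414, 0.0615]
tcp_rot: [0.084, 0.996, 0.0, -0.0]
contact_force: [-2.4, -0.2, 2.5]
opening: 0.743
finger_force: 2.4
```

Request:
move_arm:
  moves:
    - [0.72, [0, 0, 0], [0, 0, 0]]
    - [0.7, [0, 0, 0], [0, 0, 0]]
    - [0.68, [0, 0, 0], [0, 0, 0]]
    - [0.66, [0, 0, 0], [0, 0, 0]]
    - [0.64, [0, 0, 0], [0, 0, 0]]
    - [0.62, [0, 0, 0], [0, 0, 0]]
    - [0.6, [0, 0, 0], [0, 0, 0]]
    - [0.58, [0, 0, 0], [0, 0, 0]]
    - [0.56, [0, 0, 0], [0, 0, 0]]
    - [0.56, [0, 0, 0], [0, 0, 0]]

```text
time: 12.22
eef_pos: [0.469, 0.0417, 0.062]
tcp_rot: [0.084, 0.996, 0.0, -0.001]
contact_force: [-5.6, 1.0, 8.7]
opening: 0.561
finger_force: 7.4
```

```bash
python3 m.py | grep -v ^t
```

```text
12.2167 0.5613864875572452 7.369657605886459 [0.46897511 0.04165482 0.06204686] [-5.55637676  0.96801227  8.67894627]
[(np.float64(109.9), '+'), (np.float64(152.8), '-'), (np.float64(183.1), '+'), (np.float64(219.7), '-'), (np.float64(223.1), '+')]
```

The block is moving (front edge 216 → 219.7 mm) and the finger force has risen to 7.4 N. Squeezing a little further, then looking.

Request:
move_arm:
  moves:
    - [0.55, [0, 0, 0], [0, 0, 0]]
    - [0.54, [0, 0, 0], [0, 0, 0]]
    - [0.53, [0, 0, 0], [0, 0, 0]]
    - [0.52, [0, 0, 0], [0, 0, 0]]
    - [0.52, [0, 0, 0], [0, 0, 0]]
    - [0.52, [0, 0, 0], [0, 0, 0]]
    - [0.52, [0, 0, 0], [0, 0, 0]]
    - [0.52, [0, 0, 0], [0, 0, 0]]
    - [0.52, [0, 0, 0], [0, 0, 0]]
    - [0.52, [0, 0, 0], [0, 0, 0]]

```text
time: 13.1
eef_pos: [0.4688, 0.0417, 0.0622]
tcp_rot: [0.084, 0.996, 0.0, -0.001]
contact_force: [-5.9, 1.3, 9.8]
opening: 0.519
finger_force: 9.1
```

```bash
python3 m.py | grep -v ^t
python3 - <<'E'
from h import *
a=read_camera("scene")[:,:,::-1];t=read_camera("top")[:,:,::-1]
f=lambda a,k:np.clip(cv2.resize(a,None,fx=k,fy=k,interpolation=2)*1.6,0,255)
o=np.zeros((580,800,3),'uint8');o[:,:320]=f(a[220:336,290:354],5);o[:560,320:]=f(t[145:215,290:350],8);cv2.imwrite("pics/c5.png",o)
E
```

```text
13.1 0.518664205187297 9.118481129407883 [0.46876341 0.04172371 0.062177  ] [-5.93161154  1.2535181   9.76250671]
[(np.float64(109.9), '+'), (np.float64(154.4), '-'), (np.float64(183.1), '+'), (np.float64(219.7), '-'), (np.float64(223.1), '+')]
```

View pics/c5.png

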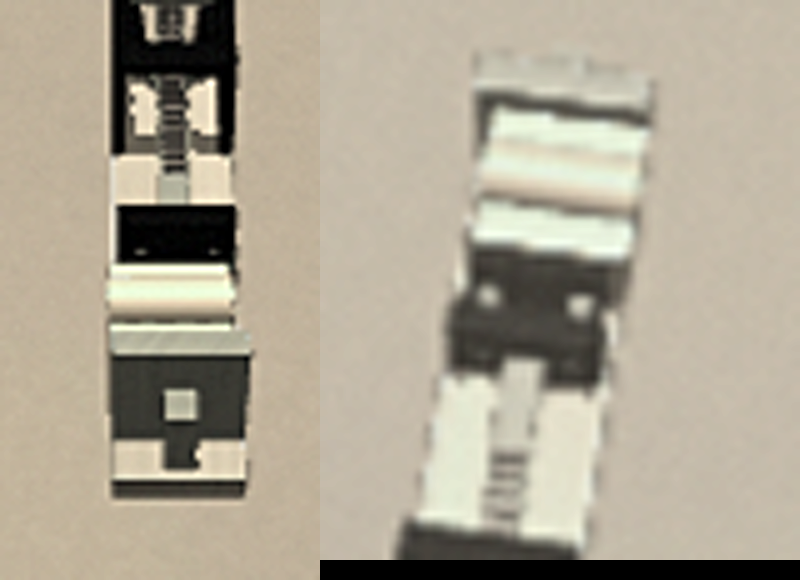

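The block sits against the fixed jaw and no longer moves. From the force balance, the pad is about 3.5 mm in: 9.1 N against 5.65 N free, times 1.5, is 5.2 N. The stroke is nearly used up, so I'll release, re-ratchet and squeeze in small steps towards about 12.5 N of finger force.

Request:
move_arm:
  moves:
    - [0.6, [0, 0, 0], [0, 0, 0]]
    - [0.68, [0, 0, 0], [0, 0, 0]]
    - [0.76, [0, 0, 0], [0, 0, 0]]
    - [0.84, [0, 0, 0], [0, 0, 0]]
    - [0.84, [0, 0, 0], [0, 0, 0]]
    - [0.84, [0, 0, 0], [0, 0, 0]]
    - [0.84, [0, 0, 0], [0, 0, 0]]
    - [0.8, [0, 0, 0], [0, 0, 0]]
    - [0.77, [0, 0, 0], [0, 0, 0]]
    - [0.74, [0, 0, 0], [0, 0, 0]]

```text
time: 14.08
eef_pos: [0.4692, 0.0415, 0.0615]
tcp_rot: [0.084, 0.996, 0.0, -0.001]
contact_force: [-2.9, -0.2, 3.5]
opening: 0.739
finger_force: 2.4
```

Request:
move_arm:
  moves:
    - [0.73, [0, 0, 0], [0, 0, 0]]
    - [0.72, [0, 0, 0], [0, 0, 0]]
    - [0.71, [0, 0, 0], [0, 0, 0]]
    - [0.7, [0, 0, 0], [0, 0, 0]]
    - [0.69, [0, 0, 0], [0, 0, 0]]
    - [0.68, [0, 0, 0], [0, 0, 0]]
    - [0.67, [0, 0, 0], [0, 0, 0]]
    - [0.66, [0, 0, 0], [0, 0, 0]]
    - [0.65, [0, 0, 0], [0, 0, 0]]
    - [0.65, [0, 0, 0], [0, 0, 0]]

```text
time: 14.92
eef_pos: [0.4689, 0.0416, 0.0616]
tcp_rot: [0.084, 0.996, 0.0, -0.001]
contact_force: [-5.8, 1.6, 7.7]
opening: 0.651
finger_force: 7.5
```

```bash
python3 m.py | grep -v ^t
```

```text
14.9167 0.6508116819482184 7.4979740381240845 [0.46894573 0.0415655  0.0616294 ] [-5.81300088  1.55148231  7.69581056]
[(np.float64(110.0), '+'), (np.float64(152.8), '-'), (np.float64(183.1), '+'), (np.float64(219.7), '-'), (np.float64(223.1), '+')]
```

Request:
move_arm:
  moves:
    - [0.64, [0, 0, 0], [0, 0, 0]]
    - [0.63, [0, 0, 0], [0, 0, 0]]
    - [0.62, [0, 0, 0], [0, 0, 0]]
    - [0.61, [0, 0, 0], [0, 0, 0]]
    - [0.605, [0, 0, 0], [0, 0, 0]]
    - [0.6, [0, 0, 0], [0, 0, 0]]
    - [0.6, [0, 0, 0], [0, 0, 0]]
    - [0.6, [0, 0, 0], [0, 0, 0]]
    - [0.6, [0, 0, 0], [0, 0, 0]]
    - [0.6, [0, 0, 0], [0, 0, 0]]

```text
time: 15.8
eef_pos: [0.4686, 0.0417, 0.0618]
tcp_rot: [0.084, 0.996, 0.0, -0.002]
contact_force: [-7.1, 0.4, 9.3]
opening: 0.605
finger_force: 9.5
```

```bash
python3 m.py | grep -v ^t
```

```text
15.8 0.6050897652539103 9.528552889823914 [0.46864821 0.04166608 0.06183161] [-7.06089832  0.39219383  9.34638628]
[(np.float64(110.1), '+'), (np.float64(154.5), '-'), (np.float64(183.1), '+'), (np.float64(219.7), '-'), (np.float64(223.1), '+')]
```

Request:
move_arm:
  moves:
    - [0.595, [0, 0, 0], [0, 0, 0]]
    - [0.59, [0, 0, 0], [0, 0, 0]]
    - [0.585, [0, 0, 0], [0, 0, 0]]
    - [0.58, [0, 0, 0], [0, 0, 0]]
    - [0.575, [0, 0, 0], [0, 0, 0]]
    - [0.57, [0, 0, 0], [0, 0, 0]]
    - [0.565, [0, 0, 0], [0, 0, 0]]
    - [0.56, [0, 0, 0], [0, 0, 0]]
    - [0.56, [0, 0, 0], [0, 0, 0]]
    - [0.56, [0, 0, 0], [0, 0, 0]]

```text
time: 16.68
eef_pos: [0.4684, 0.0417, 0.0619]
tcp_rot: [0.084, 0.996, 0.0, -0.002]
contact_force: [-8.0, 1.5, 11.4]
opening: 0.559
finger_force: 11.1
```

```bash
python3 m.py | grep -v ^t
python3 - <<'E'
from h import *
t=read_camera("top")[:,:,::-1]
a=read_camera("scene")[:,:,::-1]
f=lambda a,k:np.clip(cv2.resize(a,None,fx=k,fy=k,interpolation=2)*1.6,0,255)
o=np.zeros((580,800,3),'uint8');o[:,:320]=f(a[220:336,290:354],5);o[:560,320:]=f(t[145:215,290:350],8);cv2.imwrite("pics/c6.png",o)
E
```

```text
16.6833 0.5585568136745048 11.102606356143951 [0.46842323 0.04174688 0.06193998] [-7.96243986  1.50101502 11.41577976]
[(np.float64(110.7), '+'), (np.float64(156.4), '-'), (np.float64(183.1), '+'), (np.float64(219.7), '-'), (np.float64(223.1), '+')]
```

View pics/c6.png

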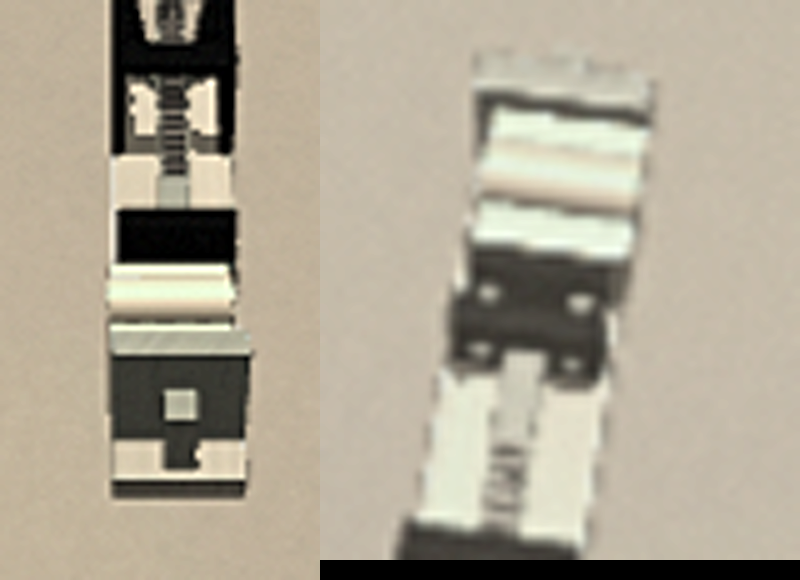

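The pins now show behind the jaw plate, and the block is upright and seated. Both the force and the jaw position put the pad at about 5.4 mm. A bit more brings it to about 7 mm.

Request:
move_arm:
  moves:
    - [0.555, [0, 0, 0], [0, 0, 0]]
    - [0.55, [0, 0, 0], [0, 0, 0]]
    - [0.545, [0, 0, 0], [0, 0, 0]]
    - [0.54, [0, 0, 0], [0, 0, 0]]
    - [0.535, [0, 0, 0], [0, 0, 0]]
    - [0.535, [0, 0, 0], [0, 0, 0]]
    - [0.535, [0, 0, 0], [0, 0, 0]]
    - [0.535, [0, 0, 0], [0, 0, 0]]
    - [0.535, [0, 0, 0], [0, 0, 0]]
    - [0.535, [0, 0, 0], [0, 0, 0]]

```text
time: 17.67
eef_pos: [0.4683, 0.0418, 0.062]
tcp_rot: [0.084, 0.996, 0.0, -0.002]
contact_force: [-8.8, 0.8, 11.9]
opening: 0.537
finger_force: 12.1
```

```bash
python3 m.py | grep -v ^t
```

```text
17.6667 0.537349446692277 12.055080235004425 [0.46830128 0.04179156 0.06200891] [-8.7889075   0.82651569 11.86512201]
[(np.float64(110.3), '+'), (np.float64(157.4), '-'), (np.float64(183.1), '+'), (np.float64(219.7), '-'), (np.float64(223.1), '+')]
```

Finger force is 12.1 N, so the pad force is about 9.7 N and the pad is about 6.4 mm in, which agrees with the jaw position. Handing in.

```bash
python3 -c "
from plant import *
print(sign_off())"
```

```text
the job is handed in; nothing more can be done
None
```

I handed the job in at about 17.7 s: the block is seated against the fixed jaw, the pad is about 6.4 mm in (estimated from finger force and jaw position), and the fingers still squeeze both posts at about 12 N; the verdict was not shown.

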